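# Lever open a controller's snap-shut cover

## Task

Take the flat opening tool from its cradle, feel for the slot in the rim under the front edge of the controller's cover, work the blade in and lever until the snap catch lets go - free the cover with the blade, never with the fingers, and do not jab or force the housing. Swing the cover fully back so that it stays open, then lay the tool back in its cradle, leaving everything else on the bench where it is.

Things in the scene. Friction and masses are not known exactly. Their poses are not given: they have to be found in the camera images.
- pry_mid (a point): Flat opening tool, loose, 90 g, lying in its cradle: black handle 100 mm long (its x), 18 wide (y), 24 high (z); a flat steel blade 80 mm long, 12 wide, 2.5 thick sticks straight out of the +x end at mid-height. This point is the centre of the handle, half-way up; the balance point is about 16 mm towards the blade. x points along the blade, z up.
- pry_tip (a point): Tip of that blade: the middle of its end, in width and thickness, 130 mm from the handle's centre. Axes as the tool's.
- cradle_home (a point): Where the centre of the tool's handle belongs in its fixed aluminium cradle: 40 mm above the bench. The cradle: base plate 130 x 60 x 8 mm, two saddles 12 mm thick, 38 mm before and behind this point along x, whose tops, 28 mm above the bench, carry the handle between cheeks 26 mm apart that rise to 38 mm. x along the tool, z up. The tool starts within 5 mm of here along x.
- housing: Fixed controller housing: grey plastic box 120 mm long (x), 112 wide (y), on two profile rails 170 mm long (x), each 34 wide, 40 high; rim 110 mm above the bench, walls 4 mm. Origin: centre of the underside, on the bench. The slot is in its front (-x) wall, the hinge at its far (+x) rim. It cracks if the tool presses on it and its cover with more than 80 N in all.
- rim_mid (a point): Middle of the front wall's outer face, 3 mm below the shut cover. x points straight into the housing, y left, z up. A slot in this rim, the only way under the cover, 20 mm wide and 6 mm high (up to the cover; sill 3 mm below this point), has its middle up to 15 mm left or right of here: it differs from unit to unit. A small ledge below marks it. 22 to 36 mm inside, a card edge stops the blade.
- cover_hinge (a point): Middle of the cover's hinge line, on the far rim of the housing, level with the cover's underside: 120 mm beyond rim_mid along the housing's x; the line runs along the housing's y. The cover is a flat plate, 120 x 112 x 5 mm, its edges flush with the housing's walls, no handle.
- cover (a joint): Opening angle of the cover, rad: 0 shut, 1.57 upright, 1.95 end stop, leaning back. A spring catch near its front edge holds it with roughly 8 N and lets go once that edge has risen about 7 mm (0.055 to 0.06 rad). From there the hinge is stiff (about 2 N at the edge moves it) and the cover stays where it is left.
- screwdriver: Bystander: screwdriver with a blue handle, 170 mm, lying on the bench.
- actuator: Bystander: small aluminium pneumatic cylinder block 70 x 30 x 30 mm with a 30 mm rod.
- sensor: Bystander: black sensor block 50 x 18 x 18 mm with a short steel nose.
- workpiece1: Bystander: black plastic disc-shaped workpiece, diameter 40 mm, 25 mm high.
- workpiece2: Bystander: aluminium workpiece of the same size.
- wrench: Bystander: steel wrench, 160 mm, lying on the bench.
There are look-alikes about, which are no part of the job. Leave any purple or yellow look-alike of the housing alone. Of the things that look like the part that bears pry_mid, the larger one is meant.

How it is judged:
On the way, in this order (a step that is already met when the one before it is completed fails the run):
1. the cover has been levered off its catch (more than 0.1 rad open) (value of joint cover above 0.1 rad), for 0.1 s.
2. the cover has been swung fully back (more than 1.7 rad) (value of joint cover above 1.7 rad), for 0.2 s.
At the end, for the whole second after the job is handed in: The cover stands open beyond 1.7 rad and still; the tool lies right way up in its cradle, the centre of its handle within 20 mm of the cradle's middle and at 35 to 45 mm height, lined up with the cradle within 0.15 rad (blade either way), released and at rest (value of joint cover above 1.7 rad and horizontal distance between pry_mid and cradle_home below 0.02 m and z of pry_mid in the frame of cradle_home between -0.005 and 0.005 m and angle between the x axis of pry_mid and the x axis of cradle_home, either way round below 0.15 rad and angle between pry_mid's own z axis and vertical below 0.15 rad and linear speed of pry below 0.02 m/s and velocity of joint cover below 0.05 rad/s); the robot touches nothing.
It fails at once if the robot itself touched the cover before the blade had freed it (value of joint cover below 0.1 rad and contact force between any of the fingers, the arm and cover above 0.5 N).
It fails at once if the housing was forced (tool pressing on it and its cover with more than 80 N in all) (contact force between pry and housing above 80 N).
It fails at once if a bystander was moved by more than 30 mm (distance of any of screwdriver, actuator, sensor, workpiece1, workpiece2, wrench from where it was at the start of the episode above 0.03 m).
It also fails if it takes over 67 s, if anything falls off the work surface, if the arm or the gripper's body presses on something with over 40 N, if the wrist force passes 120 N, or if a joint passes its speed limit or range.

## Robot

A 6-joint arm with a two-finger parallel gripper is mounted at the origin on the work surface. World frame = base frame: x ahead of the robot, y to its left, z up, the work surface at z = 0. Lengths are in m, angles in rad, forces in N, time in s.
With the tool pointing down it reaches from about 0.25 to 0.775 m from the base axis. Payload 4 kg.
Tool frame: the origin (TCP) lies at the very end of the fingers, on their centre line; the grasp point (between the pads) lies hold_point_z behind it (hold_point_z is the distance from the TCP to the grasp point, in m); z points along the fingers, y is the direction in which the jaws open and shut (so a half turn about z gives the same grasp; the last joint's range is limited). The gripper opens to 94 mm and grips with 3 to 60 N. Pads are 16 mm wide; open, the fingers measure 119 mm over their backs; the gripper's body (75 mm by 177 mm) begins 78 mm behind the grasp point.
Start: joints at [1.021, 0.087, 1.371, -0, 1.684, -0.103], TCP at [0.238, 0.496, 0.206] pointing down, gripper open.
Joint ranges: [-3.1, 3.1], [-0.76, 2.03], [0.27, 2.55], [-1.08, 4.22], [0.17, 2.65], [-2.57, 2.57]. Speed limits (rad/s): [2.79, 2.79, 3.14, 3.14, 3.14, 3.14].

## Interface

Orientations are given as [roll, pitch, yaw] about the fixed x, y, z axes, in that order (R = Rz(yaw) Ry(pitch) Rx(roll)).
In Python, from bench import * gives the robot as it stands.
- The arm moves only by the tool step_arm, never from a script. Its argument "increments" is text: rows parted by semicolons, each of 6 numbers parted by spaces: the shift along the tool's x, y, z in cm, then the turn, a rotation vector about the tool's x, y, z in rad. A call has 1 to 5 rows; each row shifts and turns the commanded pose from where the row before left it, along the tool's axes as they then stand; what a row does not reach is not made up. A row lasts 1/10 s, in which the tool goes at most 50 mm and 8.59 degrees, less where a joint would pass 70% of its speed; a pose out of reach is approached as far as the arm can. A call is refused whole if a number of a shift passes 5 or a number of a turn 0.15, either way. A call with a gripper value outside its range is refused whole. "claw" is the gripper's target within -1 to 1 (shut at 1, half-way at 0, fully open at -1), set as the call begins (left out, the last holds). The fingers move at their own pace and stop on an object; the grip force is fixed at half the most. Time passes only in rows, so rows that do not move let the fingers close. It gives the time, the measured TCP pose, the force and the opening at its end, in the units of the state.
- get_obs(): the state, without advancing time (a new reading comes with each control period).
- snapshot(name): name is "scene" or "top" or "wrist"; returns the picture (480x640x3 uint8, red, green, blue); there is no depth.
- calibration(name): a dict with "camera_matrix" (3x3 intrinsics, pixels), "eye" and "orientation" of the camera in the world; the wrist camera has in their place "tool_from_camera" (4x4, takes a point from camera to tool coordinates, whose origin is the TCP and whose axes are the flange's). Camera axes: x right, y up, looking along -z (the intrinsics and any distortion apply to the point x, -y, -z); pixel columns grow to the right and rows downward; lengths in m; the calibration is good to about 2 mm. A picture is of the moment at which its call begins: read the wrist's pose just before it. calibration takes no time and is no camera call.
- close_job(): hands the job in, once; it reports no verdict.
The state is a dict: "time": time; "joint_positions": joint angles; "qvel": joint speeds; "joint_torque": joint torques, N m; "tool_pos": TCP position; "ee_rot": TCP orientation; "wrist_force": force on the tool from outside, world axes, zero at the start; "wrist_torque": the same for the moment, N m; "width": finger opening in m.
Only numpy, scipy, OpenCV 4.12 (cv2) and the standard library are available. Lean on these libraries where they do the work, as an engineer would, in place of code of your own. Each camera call takes 0.05 s, during which the arm holds its last target. There are 200 camera calls.

## Working session

There is one attempt and no reset: what is moved stays moved. The work goes in short steps, Python scripts to look and compute and a tool call to move; the robot and the scene stay as the last step left them, time stands still between calls to the robot, and variables do not carry over. Pictures are saved under pics/ and viewed, about 8 in all and at most 12, crops included, and the job is handed in when it is done.

Besides the shell and the picture viewer there is one more tool, called by a JSON object that holds its "method" and its "body", one argument or row to a line. step_arm: Moves the arm, as the interface text tells. Its arguments: {"type":"object","properties":{"increments":{"type":"string"},"claw":{"type":"number"}},"required":["increments"]}

```bash
mkdir -p pics; ls; python3 - <<'E'
from bench import *
import cv2
print(get_obs())
for n in("scene","top"):
    cv2.imwrite(f"pics/{n}0.png",snapshot(n)[:,:,::-1]); print(n,calibration(n))
print(calibration("wrist"))
import bench; print([d for d in dir(bench) if d[0]!='_'])
E
```

```text
pics
{'time': 0.0, 'joint_positions': array([ 1.02088564e+00,  8.79592507e-02,  1.37222871e+00, -1.18245412e-05,
        1.68357410e+00, -1.03121722e-01]), 'qvel': array([ 0.00070276, -0.00195068,  0.00179905, -0.00040189,  0.00062423,
        0.00111291]), 'joint_torque': array([ 1.01876129e-03, -3.40178061e+01, -3.02433515e+01,  7.17389211e-02,
        3.28240881e-02, -1.51842705e-04]), 'tool_pos': array([0.23737767, 0.49554487, 0.2043148 ]), 'ee_rot': array([-3.13943356e+00, -2.11626380e-04,  2.69480214e+00]), 'wrist_force': array([ 0.00994197, -0.5073917 ,  0.00883015]), 'wrist_torque': array([ 0.01872979, -0.02485263,  0.01346297]), 'width': 0.09386437497620242}
scene {'camera_matrix': array([[571.33031191,   0.        , 320.07101262],
       [  0.        , 571.33031191, 253.53439607],
       [  0.        ,   0.        ,   1.        ]]), 'eye': array([ 1.05457316, -0.59541084,  1.03494435]), 'orientation': array([0.72273216, 0.00294912, 0.75573381])}
top {'camera_matrix': array([[441.16274183,   0.        , 330.09497782],
       [  0.        , 441.16274183, 246.55659113],
       [  0.        ,   0.        ,   1.        ]]), 'eye': array([ 0.43834178, -0.00219784,  0.98811969]), 'orientation': array([ 0.08066599,  0.02612761, -1.55698693])}
{'camera_matrix': array([[404.86010575,   0.        , 319.74718804],
       [  0.        , 404.86010575, 239.31136   ],
       [  0.        ,   0.        ,   1.        ]]), 'tool_from_camera': array([[-1.32741549e-03,  9.68987676e-01,  2.47105487e-01,
         7.10987357e-02],
       [ 9.99998971e-01,  1.15159317e-03,  8.56049511e-04,
        -4.54746274e-05],
       [ 5.44936435e-04,  2.47106369e-01, -9.68988207e-01,
        -1.79217959e-01],
       [ 0.00000000e+00,  0.00000000e+00,  0.00000000e+00,
         1.00000000e+00]])}
['IKError', 'calibration', 'close_job', 'get_obs', 'hold_point_z', 'snapshot']
```

View pics/scene0.png

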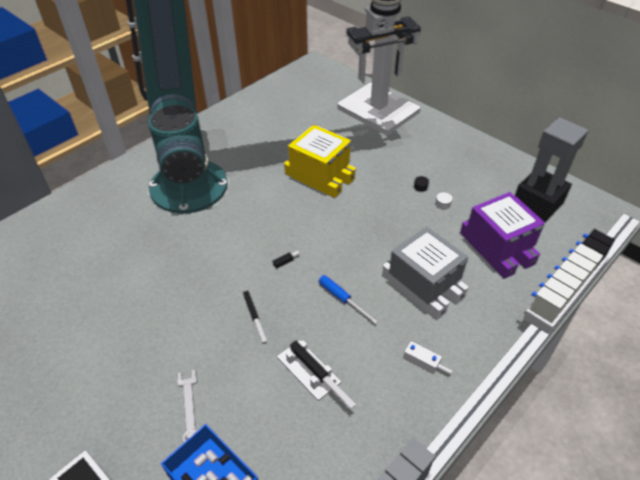

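View pics/top0.png

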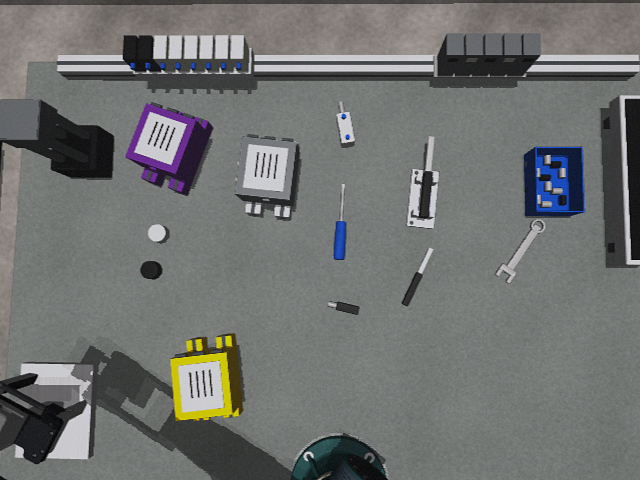

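The top picture shows two flat tools. The larger lies in the aluminium cradle at about (425,190), and a smaller loose one lies at (417,278). The larger one in the cradle fits pry_mid. The grey housing is at (267,170); the purple and yellow ones are look-alikes. I'll confirm with an enlarged crop.

```bash
cat > h.py <<'E'
import numpy as np, cv2
from scipy.spatial.transform import Rotation as R
from bench import *
def cam(n,o=None):
    c=calibration(n);K=c["camera_matrix"]
    if n=="wrist":
        o=o or get_obs();T=np.eye(4);T[:3,:3]=R.from_euler("xyz",o["ee_rot"]).as_matrix();T[:3,3]=o["tool_pos"]
        T=T@c["tool_from_camera"];return K,T[:3,:3],T[:3,3]
    return K,R.from_euler("xyz",c["orientation"]).as_matrix(),np.array(c["eye"])
def ray(cm,u,v,z):
    K,M,e=cm;d=M@(np.linalg.inv(K)@[u,v,1]*[1,-1,-1]);return e+d*(z-e[2])/d[2]
def proj(cm,p):
    K,M,e=cm;q=K@((M.T@(np.array(p)-e))*[1,-1,-1]);return q[:2]/q[2]
def save(n,name):
    o=get_obs();im=snapshot(n)[:,:,::-1].copy();cv2.imwrite(f"pics/{name}.png",im);return im,cam(n,o)
E
python3 - <<'E'
from h import *
t=cv2.imread("pics/top0.png");s=cv2.imread("pics/scene0.png")
a=cv2.resize(t[125:225,225:310],None,fx=4.5,fy=4.5,interpolation=2)[:450,:380]
b=cv2.resize(t[130:235,395:450],None,fx=5.7,fy=5.7,interpolation=2)
c=cv2.resize(s[220:315,375:475],(400,380),interpolation=2)
H=600;out=np.zeros((H,800,3),np.uint8);out[:a.shape[0],:a.shape[1]]=a
b=b[:600];out[:b.shape[0],400:400+b.shape[1]]=b
cv2.imwrite("pics/c1.png",out)
cm=cam("top");print(R.from_euler("xyz",calibration("top")["orientation"]).as_matrix())
for n,u,v,z in[("tip",431,138,.04),("hand far",427,171,.052),("hand near",426,217,.052),("cradle TL",414,168,.008),("BL",408,225,.008),("BR",436,228,.008),("TR",439,170,.008),("box TL",241,136,.115),("TR",298,140,.115),("BR",294,206,.115),("BL",236,196,.115)]:print(n,ray(cm,u,v,z).round(3))
print(cam("scene")[1].round(2))
E
```

```text
[[ 0.01380425  0.99668229 -0.08021127]
 [-0.99956338  0.01165917 -0.02714991]
 [-0.02612464  0.08055103  0.99640807]]
tip [ 0.755 -0.194  0.04 ]
hand far [ 0.679 -0.183  0.052]
hand near [ 0.579 -0.18   0.052]
cradle TL [ 0.697 -0.162  0.008]
BL [ 0.567 -0.148  0.008]
BR [ 0.561 -0.21   0.008]
TR [ 0.693 -0.218  0.008]
box TL [0.733 0.206 0.115]
TR [0.725 0.09  0.115]
BR [0.589 0.095 0.115]
BL [0.609 0.213 0.115]
[[ 0.73 -0.51  0.46]
 [ 0.69  0.55 -0.48]
 [-0.    0.66  0.75]]
```

View pics/c1.png

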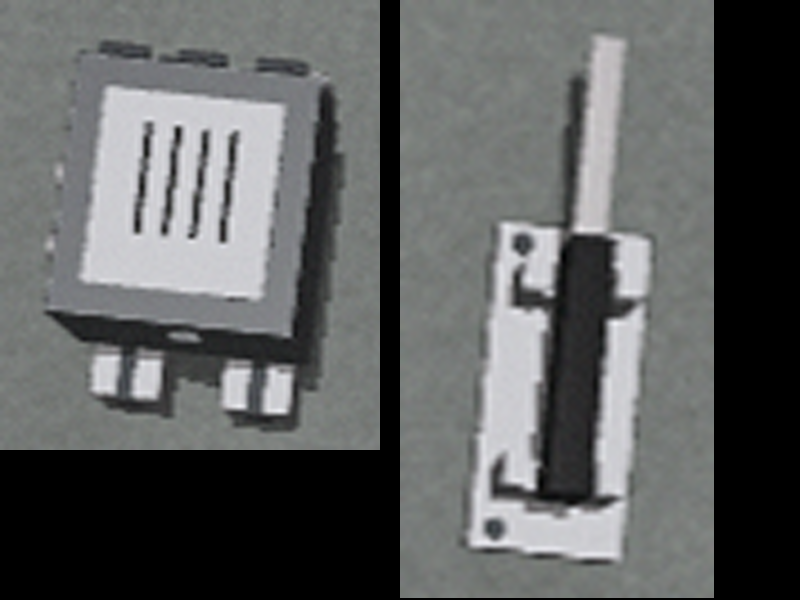

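The grey housing's hinges (crop y≈55) are on the far side. Its front faces the robot, and the ledge shows at crop (183,337), which is top pixel (265.7,199.9). The tool lies in the cradle with its blade pointing away from the robot. Next I'll measure these from the crop and look from close by.

```bash
python3 - <<'E'
from h import *
print(hold_point_z)
cm=cam("top")
f=lambda x,y,z:ray(cm,225+x/4.5,125+y/4.5,z)
P=dict(FL=f(45,310,.115),FR=f(293,338,.115),BR=f(325,78,.115),BL=f(85,53,.115),ledge=f(183,337,.1))
g=lambda x,y,z:ray(cm,395+(x-400)/5.7,130+y/5.7,z)
P|=dict(tip=g(608,38,.041),hf=g(590,235,.052),hn=g(567,495,.052),c1=g(500,222,.008),c2=g(653,238,.008),c3=g(620,560,.008),c4=g(467,547,.008))
for k,v in P.items():print(k,v.round(4))
print("cradle",((P['c1']+P['c2']+P['c3']+P['c4'])/4).round(4),"front mid",(P['FL']+P['FR'])/2,"back",(P['BL']+P['BR'])/2)
# tool-frame move
o=get_obs();M=R.from_euler("xyz",o["ee_rot"]).as_matrix()
print(M.T@(np.array([.49,.14,.26])-o["tool_pos"]))
E
```

```text
0.0188
FL [0.613  0.2149 0.115 ]
FR [0.6013 0.1032 0.115 ]
BR [0.72   0.0912 0.115 ]
BL [0.731  0.2004 0.115 ]
ledge [0.6041 0.1552 0.1   ]
tip [ 0.7581 -0.1947  0.041 ]
hf [ 0.6784 -0.1854  0.052 ]
hn [ 0.5795 -0.1765  0.052 ]
c1 [ 0.6946 -0.1587  0.008 ]
c2 [ 0.6886 -0.2187  0.008 ]
c3 [ 0.5608 -0.2051  0.008 ]
c4 [ 0.5653 -0.1457  0.008 ]
cradle [ 0.6273 -0.182   0.008 ] front mid [0.60710538 0.15906828 0.115     ] back [0.72548097 0.14582059 0.115     ]
[-0.38143471 -0.21165931 -0.0552179 ]
```

{"method": "step_arm", "body": {
  "increments": "0 0 -1.8 0 0 -0.115; 0 0 -1.8 0 0 -0.116; 0 0 -1.8 0 0 -0.116; -4.1 -4.7 0 0 0 0; -4.1 -4.7 0 0 0 0"
}}

```text
time: 0.6
tool_pos: [0.2956, 0.4143, 0.2595]
ee_rot: [3.141, 0.0, 3.045]
wrist_force: [0.9, 0.1, -0.4]
width: 0.094
```

{"method": "step_arm", "body": {
  "increments": "-4.1 -4.7 0 0 0 0; -4.1 -4.7 0 0 0 0; -4.1 -4.7 0 0 0 0; -4.1 -4.7 0 0 0 0; -4.1 -4.7 0 0 0 0"
}}

```text
time: 1.1
tool_pos: [0.4409, 0.2088, 0.2591]
ee_rot: [3.142, -0.0, 3.042]
wrist_force: [0.2, 1.4, 0.1]
width: 0.094
```

{"method": "step_arm", "body": {
  "increments": "0 0 0 0 0 0; 0 0 0 0 0 0; 0 0 0 0 0 0"
}}

```text
time: 1.4
tool_pos: [0.4397, 0.2114, 0.2592]
ee_rot: [3.141, -0.001, 3.043]
wrist_force: [-0.4, 0.3, -0.5]
width: 0.0939
```

```bash
python3 - <<'E'
from h import *
im,cm=save("wrist","w1");o=get_obs();print(o["time"],o["tool_pos"],o["ee_rot"])
for p in([.605,.155,.107],[.613,.215,.115],[.6013,.1032,.115],[.720,.0912,.115]):print(proj(cm,p))
E
```

```text
1.45 [0.43955187 0.211731   0.25937453] [ 3.14128183e+00 -4.96585379e-04  3.04378729e+00]
[278.1051512  401.11802126]
[342.89725795 408.47978731]
[220.97438608 408.01623225]
[228.10346077 512.00539697]
```

View pics/w1.png

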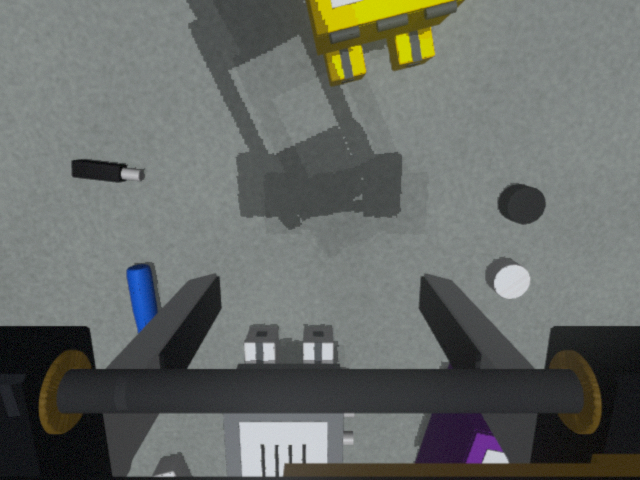

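The wrist picture shows the grey housing at bottom centre, but the gripper bar (rows 370-410) hides its front rim. I'll shift forward so the rim falls near row 320.

{"method": "step_arm", "body": {
  "increments": "-2.7 -1.6 0 0 0 0; -2.7 -1.6 0 0 0 0; -2.7 -1.5 0 0 0 0; 0 0 0 0 0 0; 0 0 0 0 0 0"
}}

```text
time: 1.95
tool_pos: [0.5156, 0.1571, 0.2592]
ee_rot: [3.141, -0.001, 3.043]
wrist_force: [-0.2, 0.2, -1.5]
width: 0.094
```

```bash
python3 - <<'E'
from h import *
im,cm=save("wrist","w2");o=get_obs();print(o["time"],o["tool_pos"],o["ee_rot"])
for p in([.605,.155,.107],[.613,.215,.115],[.6013,.1032,.115],[.720,.0912,.115]):print(proj(cm,p))
u,v=proj(cm,[.605,.159,.107]).astype(int);print(u,v)
cv2.imwrite("pics/w2c.png",cv2.resize(im[v-50:v+60,u-80:u+80],None,fx=5,fy=5,interpolation=2))
E
```

```text
2.0 [0.51532794 0.15730392 0.25945131] [ 3.14109899e+00 -7.85283297e-04  3.04398935e+00]
[327.76862893 322.0693418 ]
[397.24696219 328.25541088]
[268.43875871 327.67070467]
[272.20637039 443.28984661]
332 321
```

View pics/w2c.png

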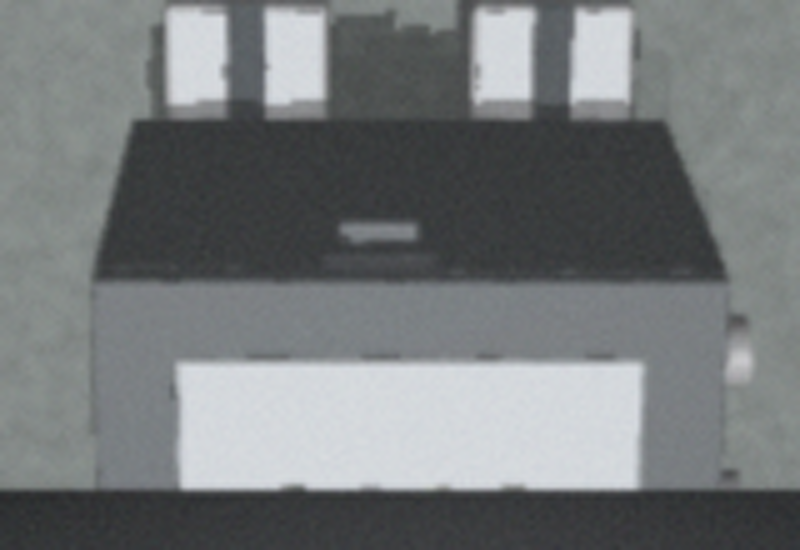

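The close view shows the slot at crop x 322–438, y≈262, which is pixel (328,323), with the ledge below it at y≈232. The cover's front edge runs from crop (93,281) to (727,281). Next I'll compute the positions.

```bash
python3 - <<'E'
from h import *
o=get_obs();cm=cam("wrist")
f=lambda x,y,z:ray(cm,252+x/5,271+y/5,z).round(4)
L,Rr=f(727,281,.115),f(93,281,.115);s=f(380,262,.107);print(L,Rr,np.linalg.norm(L-Rr),(L+Rr)/2,"yaw",np.arctan2(-(L-Rr)[0],(L-Rr)[1]),"slot",s)
M=R.from_euler("xyz",o["ee_rot"]).as_matrix();print(M.T@(np.array([.63,-.181,.2])-o["tool_pos"]))
E
```

```text
[0.6119 0.2155 0.115 ] [0.601  0.1053 0.115 ] 0.11073775327321753 [0.60645 0.1604  0.115  ] yaw -0.0985903889140762 slot [0.6063 0.1553 0.107 ]
[-0.14714011 -0.32554844  0.05917507]
```

{"method": "step_arm", "body": {
  "increments": "-1.65 -3.62 0.6 0 0 0; -1.65 -3.62 0.6 0 0 0; -1.65 -3.62 0.6 0 0 0; -1.65 -3.62 0.6 0 0 0; -1.65 -3.62 0.6 0 0 0"
}}

```text
time: 2.5
tool_pos: [0.5801, -0.0319, 0.23]
ee_rot: [3.141, 0.001, 3.045]
wrist_force: [0.7, 0.9, 0.9]
width: 0.0939
```

{"method": "step_arm", "body": {
  "increments": "-1.65 -3.62 0.6 0 0 0; -1.65 -3.62 0.6 0 0 0; -1.65 -3.62 0.6 0 0 0; -1.65 -3.6 0.6 0 0 0; 0 0 0 0 0 0"
}}

```text
time: 3.0
tool_pos: [0.6314, -0.1854, 0.2032]
ee_rot: [-3.141, -0.003, 3.039]
wrist_force: [-0.6, 0.4, -0.2]
width: 0.094
```

```bash
python3 - <<'E'
from h import *
im,cm=save("wrist","w3");o=get_obs();print(o["time"],o["tool_pos"],o["ee_rot"])
print(proj(cm,[.63,-.181,.052]))
E
```

```text
3.05 [ 0.63127684 -0.18304439  0.20419665] [ 3.14053995e+00 -2.21589586e-03  3.04074692e+00]
[325.51389794 222.45301143]
```

View pics/w3.png

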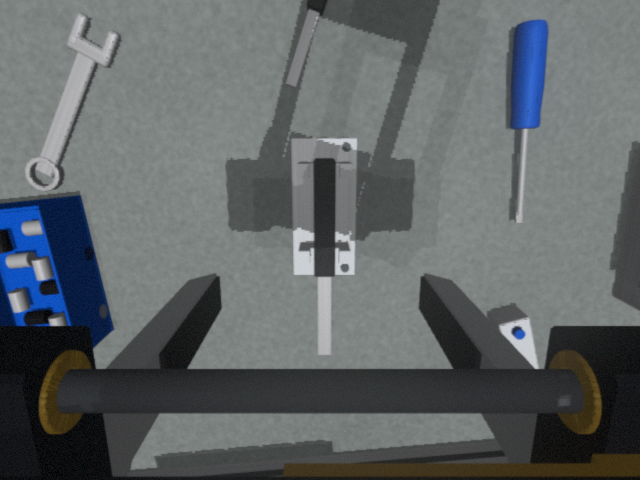

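The wrist view shows the tool in its cradle at columns 314–335. The handle spans rows 158–276, it lines up with the gripper, and the blade end is at (324,354).

```bash
python3 - <<'E'
from h import *
o=get_obs();cm=cam("wrist")
for a in[(325,158.5,.052),(325,275.5,.052),(324,354,.041),(293,138,.008),(357,138,.008),(355,274.5,.008),(293,275,.008)]:print(ray(cm,*a).round(4))
M=R.from_euler("xyz",o["ee_rot"]).as_matrix();print(M.T@(np.array([.631,-.181,.02])-o["tool_pos"]))
E
```

```text
[ 0.5779 -0.1736  0.052 ]
[ 0.6767 -0.1834  0.052 ]
[ 0.7579 -0.1923  0.041 ]
[ 0.5592 -0.2001  0.008 ]
[ 0.5651 -0.1428  0.008 ]
[ 0.694  -0.1551  0.008 ]
[ 0.6884 -0.2155  0.008 ]
[7.30949487e-05 1.81222115e-03 1.84199278e-01]
```

{"method": "step_arm", "body": {
  "increments": "0 0.25 3.5 0 0 0; 0 0 3.5 0 0 0; 0 0 3.5 0 0 0; 0 0 3.5 0 0 0; 0 0 2.5 0 0 0"
}}

```text
time: 3.55
tool_pos: [0.6308, -0.1769, 0.0389]
ee_rot: [3.14, -0.002, 3.045]
wrist_force: [-0.0, 0.6, 0.2]
width: 0.0939
```

{"method": "step_arm", "body": {
  "increments": "0 0 1.9 0 0 0; 0 0 0 0 0 0"
}}

```text
time: 3.75
tool_pos: [0.6294, -0.1767, 0.0186]
ee_rot: [3.139, -0.006, 3.045]
wrist_force: [-0.2, 0.2, -0.1]
width: 0.0943
```

{"method": "step_arm", "body": {
  "increments": "0 0 0 0 0 0; 0 0 0 0 0 0; 0 0 0 0 0 0; 0 0 0 0 0 0; 0 0 0 0 0 0",
  "claw": 1
}}

```text
time: 4.25
tool_pos: [0.6322, -0.1806, 0.0223]
ee_rot: [-3.141, 0.001, 3.042]
wrist_force: [-0.3, 0.1, -0.7]
width: 0.0571
```

{"method": "step_arm", "body": {
  "increments": "0 0 0 0 0 0; 0 0 0 0 0 0; 0 0 0 0 0 0"
}}

```text
time: 4.55
tool_pos: [0.6318, -0.1805, 0.0214]
ee_rot: [3.141, -0.0, 3.042]
wrist_force: [0.1, 0.1, 0.0]
width: 0.0333
```

{"method": "step_arm", "body": {
  "increments": "0 0 0 0 0 0; 0 0 0 0 0 0; 0 0 0 0 0 0; 0 0 0 0 0 0"
}}

```text
time: 4.95
tool_pos: [0.6318, -0.1805, 0.0214]
ee_rot: [-3.142, -0.0, 3.042]
wrist_force: [0.0, 0.8, -0.1]
width: 0.0181
```

{"method": "step_arm", "body": {
  "increments": "0 0 -0.5 0 0 0; 0 0 -1 0 0 0; 0 0 -2 0 0 0; 0 0 -3 0 0 0; 0 0 -3 0 0 0"
}}

```text
time: 5.45
tool_pos: [0.6316, -0.1803, 0.1178]
ee_rot: [3.141, -0.0, 3.042]
wrist_force: [-0.3, -1.1, -1.0]
width: 0.0175
```

{"method": "step_arm", "body": {
  "increments": "3 1.5 0 0 0 0; 4 2 0 0 0 0; 4 2 0 0 0 0; 4 2 0 0 0 0; 1.5 4 0 0 0 0"
}}

```text
time: 5.95
tool_pos: [0.4762, -0.0499, 0.1172]
ee_rot: [-3.141, -0.0, 3.038]
wrist_force: [1.1, 1.3, -0.5]
width: 0.0176
```

{"method": "step_arm", "body": {
  "increments": "1 4.2 0 0 0 0; 1 4.2 0 0 0 0; 1 4.2 0 0 0 0; 1 4.2 0 0 0 0; 0.6 3 0 0 0 0"
}}

```text
time: 6.45
tool_pos: [0.4525, 0.1545, 0.1178]
ee_rot: [3.14, 0.002, 3.044]
wrist_force: [1.6, 0.6, -1.6]
width: 0.0177
```

{"method": "step_arm", "body": {
  "increments": "0 1 0 0 0 0; 0 0 0 0 0 0; 0 0 0 0 0 0; 0 0 0 0 0 0"
}}

```text
time: 6.85
tool_pos: [0.4544, 0.1606, 0.1166]
ee_rot: [-3.141, 0.0, 3.04]
wrist_force: [-0.6, -0.3, -0.7]
width: 0.0179
```

```bash
python3 - <<'E'
from h import *
im,cm=save("wrist","w4");o=get_obs();print(o["time"],o["tool_pos"],o["ee_rot"],o["wrist_force"],o["width"])
n=np.array([np.cos(-.1),np.sin(-.1),0])
M=R.from_euler("xyz",o["ee_rot"]).as_matrix()
print("tip px if model",proj(cm,o["tool_pos"]+M@[-.1257,0,-.0186]))
t=np.array([.6063,.1553,.0884])-.1557*n
print("to pre-slot cm",M.T@(t-o["tool_pos"])*100)
im2=save("top","t2")[0]; 
a=cv2.resize(im2[120:260,220:350],None,fx=4,fy=4,interpolation=2)
cv2.imwrite("pics/t2c.png",a)
E
```

```text
6.9 [0.4543194  0.16064231 0.11653443] [-3.14124219e+00  3.61649839e-05  3.03966365e+00] [ 0.16741233 -0.91225201 -0.31747942] 0.017892336396721005
tip px if model [320.6683871  538.50182148]
to pre-slot cm [0.39653578 0.98593487 2.81308348]
```

View pics/w4.png

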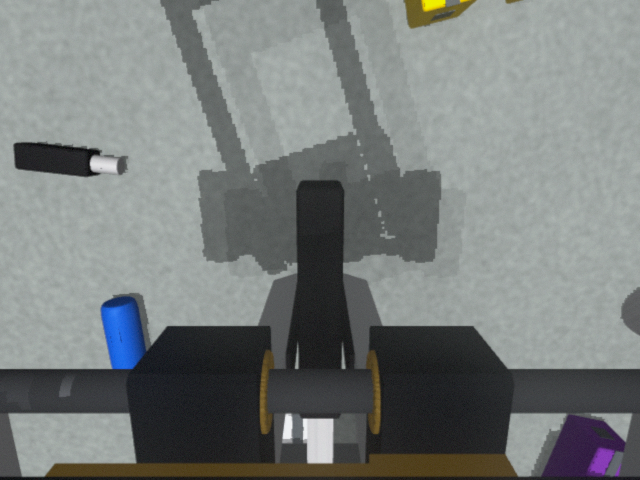

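The held tool is straight and centred: handle at columns 297–344, blade at column 320. I'll move to the pre-slot pose and check from the top and scene cameras.

{"method": "step_arm", "body": {
  "increments": "0.2 0.5 1.4 0 0 0; 0.2 0.5 1.4 0 0 0; 0 0 0 0 0 0; 0 0 0 0 0 0; 0 0 0 0 0 0"
}}

```text
time: 7.45
tool_pos: [0.4512, 0.1724, 0.0885]
ee_rot: [-3.142, 0.0, 3.042]
wrist_force: [0.2, 0.4, -0.9]
width: 0.0179
```

```bash
python3 - <<'E'
from h import *
o=get_obs();print(o["time"],o["tool_pos"],o["ee_rot"],o["wrist_force"],o["width"])
n=np.array([np.cos(-.1),np.sin(-.1),0])
M=R.from_euler("xyz",o["ee_rot"]).as_matrix()
tip=o["tool_pos"]+M@[-.1257,0,-.0186]
t=np.array([.6063,.1553,.0884])-.1557*n
print("to pre-slot cm",M.T@(t-o["tool_pos"])*100)
a=save("top","t3")[0];b=save("scene","s3")[0]
out=np.zeros((600,800,3),np.uint8)
for i,(nm,im) in enumerate((("top",a),("scene",b))):
    cm=cam(nm);u,v=proj(cm,tip);print(nm,u,v,proj(cm,[.6063,.1553,.107]))
    u0,v0=int(u)-30,int(v)-40;print(u0,v0)
    out[:,i*400:i*400+400]=cv2.resize(im[v0:v0+90,u0:u0+60],(400,600),interpolation=2)
cv2.imwrite("pics/c3.png",out)
E
```

```text
7.45 [0.45115469 0.17237872 0.08852636] [-3.14157845e+00  1.82003086e-04  3.04204244e+00] [ 0.21836666  0.35310192 -0.94914466] 0.01792396069644108
to pre-slot cm [-0.03745542 -0.1504882   0.01264531]
top 262.3870248725185 212.79700185897863 [265.03558068 198.15928149]
232 172
scene 397.35581669681414 233.40247929319352 [406.81886104 241.32564238]
367 193
```

View pics/c3.png

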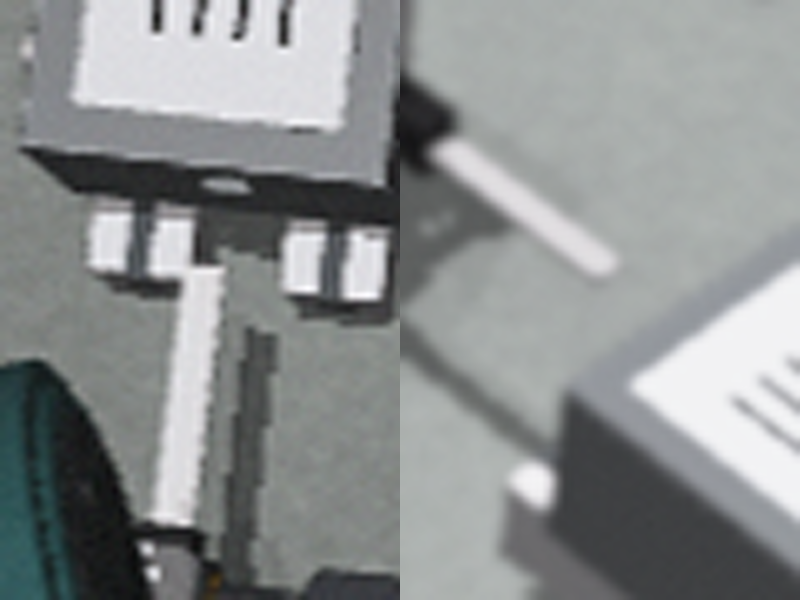

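Top crop: tip at (207,268), ledge at (225,185), so the blade's line passes about 2 mm left of the slot. Scene crop: tip at about (607,264), cover's front-right corner at about (572,385). I'll use that corner to cross-check the height.

```bash
python3 - <<'E'
from h import *
cm=cam("scene");print("corner pred",proj(cm,[.601,.1045,.115]),"seen",367+172/6.667,193+385/6.667)
print("tip px per mm z",proj(cm,[.576,.16,.108])-proj(cm,[.576,.16,.107]))
im=cv2.imread("pics/s3.png");g=cv2.cvtColor(im,6)
print(im[226:240,398].tolist());print(im[245:256,393:395].mean(1).round().tolist())
E
```

```text
corner pred [390.83542269 250.2219429 ] seen 392.7987100644968 250.74711264436777
tip px per mm z [ 0.04408778 -0.30811567]
[[172, 175, 170], [170, 173, 169], [172, 173, 169], [178, 178, 175], [194, 193, 192], [212, 209, 210], [216, 213, 215], [199, 196, 198], [174, 172, 171], [164, 164, 161], [167, 167, 164], [169, 170, 167], [170, 170, 166], [171, 171, 167]]
[[170.0, 170.0, 166.0], [168.0, 168.0, 164.0], [166.0, 167.0, 162.0], [165.0, 164.0, 161.0], [162.0, 158.0, 155.0], [158.0, 153.0, 149.0], [149.0, 143.0, 140.0], [128.0, 123.0, 120.0], [100.0, 96.0, 94.0], [78.0, 76.0, 74.0], [70.0, 66.0, 64.0]]
```

{"method": "step_arm", "body": {
  "increments": "-0.5 -0.17 0 0 0 0; -0.5 0 0 0 0 0; -0.5 0 0 0 0 0; 0 0 0 0 0 0; 0 0 0 0 0 0"
}}

```text
time: 8.05
tool_pos: [0.4659, 0.169, 0.0884]
ee_rot: [3.142, -0.0, 3.042]
wrist_force: [-0.3, 0.3, -1.4]
width: 0.0175
```

{"method": "step_arm", "body": {
  "increments": "-0.4 0 0 0 0 0; -0.4 0 0 0 0 0; -0.3 0 0 0 0 0; 0 0 0 0 0 0"
}}

```text
time: 8.45
tool_pos: [0.4772, 0.168, 0.0885]
ee_rot: [3.141, 0.0, 3.042]
wrist_force: [-0.8, 1.1, -0.6]
width: 0.0175
```

{"method": "step_arm", "body": {
  "increments": "-0.15 0 0 0 0 0; -0.15 0 0 0 0 0; -0.15 0 0 0 0 0; 0 0 0 0 0 0"
}}

```text
time: 8.85
tool_pos: [0.4814, 0.1676, 0.0885]
ee_rot: [3.141, 0.0, 3.042]
wrist_force: [-0.7, 0.6, -1.1]
width: 0.018
```

{"method": "step_arm", "body": {
  "increments": "-0.15 0 0 0 0 0; -0.15 0 0 0 0 0; -0.1 0 0 0 0 0; 0 0 0 0 0 0"
}}

```text
time: 9.25
tool_pos: [0.4854, 0.1672, 0.0885]
ee_rot: [3.142, 0.0, 3.042]
wrist_force: [-0.2, 0.6, -1.7]
width: 0.0176
```

No contact force yet, and by the model the tip is about 4 mm inside. I'll keep feeling forward.

{"method": "step_arm", "body": {
  "increments": "-0.2 0 0 0 0 0; -0.2 0 0 0 0 0; 0 0 0 0 0 0"
}}

```text
time: 9.55
tool_pos: [0.4895, 0.1667, 0.0885]
ee_rot: [3.141, 0.0, 3.042]
wrist_force: [0.2, -0.5, -0.6]
width: 0.0176
```

{"method": "step_arm", "body": {
  "increments": "-0.2 0 0 0 0 0; -0.2 0 0 0 0 0; 0 0 0 0 0 0"
}}

```text
time: 9.85
tool_pos: [0.4934, 0.1663, 0.0885]
ee_rot: [3.142, 0.0, 3.042]
wrist_force: [-0.1, -1.5, -0.7]
width: 0.0178
```

{"method": "step_arm", "body": {
  "increments": "-0.2 0 0 0 0 0; -0.2 0 0 0 0 0; 0 0 0 0 0 0"
}}

```text
time: 10.15
tool_pos: [0.4974, 0.1659, 0.0885]
ee_rot: [3.141, 0.0, 3.042]
wrist_force: [0.5, 1.0, -2.4]
width: 0.0172
```

```bash
python3 - <<'E'
from h import *
o=get_obs();M=R.from_euler("xyz",o["ee_rot"]).as_matrix()
tip=o["tool_pos"]+M@[-.1257,0,-.0186];print(o["time"],tip,o["wrist_force"],o["wrist_torque"],(tip-[.6063,.1553,.107])@[.995,-.0998,0])
a=save("top","t4")[0];b=save("scene","s4")[0]
out=np.zeros((600,800,3),np.uint8)
out[:,:400]=cv2.resize(a[155:245,232:292],(400,600),interpolation=2);out[:,400:]=cv2.resize(b[193:283,367:427],(400,600),interpolation=2)
cv2.imwrite("pics/c4.png",out)
E
```

```text
10.15 [0.62250142 0.15338869 0.10713047] [ 0.53910179  0.95672068 -2.38255733] [ 0.02972695  0.01361857 -0.00035065] 0.01631116504199775
```

View pics/c4.png

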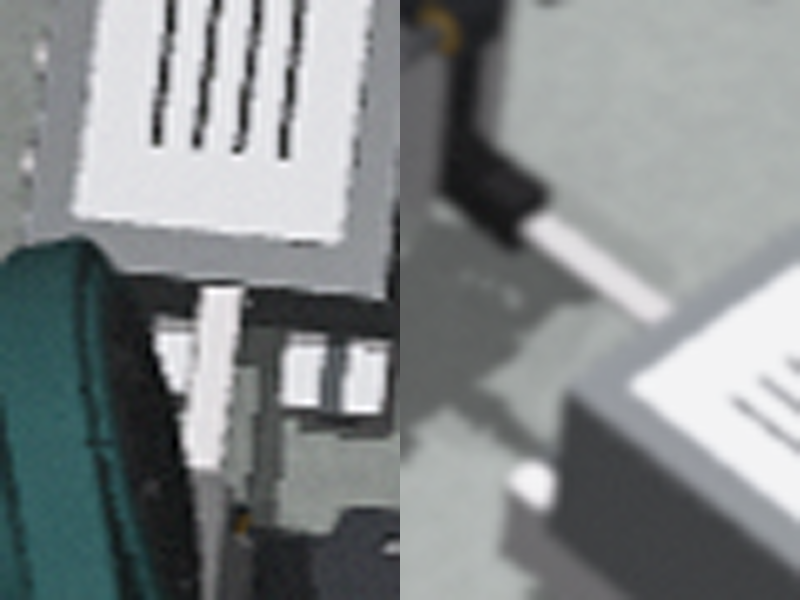

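The blade is in the slot: it disappears under the cover edge in both views, at top crop (222,287) and scene crop (665,320). I'll go in 3 mm more, then lever about the sill.

{"method": "step_arm", "body": {
  "increments": "-0.15 0 0 0 0 0; -0.15 0 0 0 0 0; 0 0 0.12 0 0 0; 0 0 0 0 0 0"
}}

```text
time: 10.65
tool_pos: [0.5, 0.1656, 0.087]
ee_rot: [-3.142, -0.0, 3.042]
wrist_force: [-1.5, -1.1, -1.7]
width: 0.0176
```

{"method": "step_arm", "body": {
  "increments": "-0.09 0 0.53 0 -0.05 0; -0.09 0 0.53 0 -0.05 0; -0.09 0 0.53 0 -0.05 0; 0 0 0 0 0 0"
}}

```text
time: 11.05
tool_pos: [0.5019, 0.1654, 0.0707]
ee_rot: [-3.141, 0.148, 3.043]
wrist_force: [-0.8, -0.6, -0.6]
width: 0.0177
```

{"method": "step_arm", "body": {
  "increments": "-0.1 0 0.53 0 -0.05 0; -0.1 0 0.53 0 -0.05 0; 0 0 0 0 0 0"
}}

```text
time: 11.35
tool_pos: [0.5062, 0.1649, 0.0607]
ee_rot: [-3.141, 0.248, 3.042]
wrist_force: [-1.8, 0.1, 0.2]
width: 0.0178
```

{"method": "step_arm", "body": {
  "increments": "-0.1 0 0.53 0 -0.05 0; -0.1 0 0.53 0 -0.05 0; 0 0 0 0 0 0"
}}

```text
time: 11.65
tool_pos: [0.5105, 0.1643, 0.0509]
ee_rot: [-3.14, 0.346, 3.042]
wrist_force: [-6.1, -0.1, 0.7]
width: 0.018
```

{"method": "step_arm", "body": {
  "increments": "-0.1 0 0.53 0 -0.05 0; -0.1 0 0.53 0 -0.05 0; 0 0 0 0 0 0"
}}

```text
time: 11.95
tool_pos: [0.5166, 0.1637, 0.0417]
ee_rot: [-3.14, 0.446, 3.042]
wrist_force: [-2.4, 0.2, -0.7]
width: 0.0179
```

```bash
python3 - <<'E'
from h import *
o=get_obs();M=R.from_euler("xyz",o["ee_rot"]).as_matrix()
tip=o["tool_pos"]+M@[-.1257,0,-.0186];print(o["time"],tip,o["wrist_force"],o["wrist_torque"])
print("sill pt",o["tool_pos"]+M@[-.1057,0,-.0174])
b=save("scene","s5")[0];a=cv2.imread("pics/s4.png")
out=np.zeros((600,800,3),np.uint8)
for i,im in enumerate((a,b)):out[:,i*400:i*400+400]=cv2.resize(im[210:330,385:465],(400,600),interpolation=2)
cv2.imwrite("pics/c5.png",out)
E
```

```text
11.95 [0.621468   0.15327272 0.11270034] [-2.4121541   0.19077034 -0.67343603] [-0.02928063  0.32754148 -0.06179317]
sill pt [0.60402978 0.15500567 0.10298719]
```

{"method": "step_arm", "body": {
  "increments": "-0.1 0 0.5 0 -0.05 0; -0.1 0 0.5 0 -0.05 0; 0 0 0 0 0 0"
}}

```text
time: 12.3
tool_pos: [0.5237, 0.1631, 0.0342]
ee_rot: [-3.14, 0.548, 3.042]
wrist_force: [-2.2, -0.4, -0.1]
width: 0.0181
```

```bash
python3 - <<'E'
from h import *
o=get_obs();M=R.from_euler("xyz",o["ee_rot"]).as_matrix()
tip=o["tool_pos"]+M@[-.1257,0,-.0186];print(o["time"],tip,o["wrist_force"],o["wrist_torque"])
print("sill pt",o["tool_pos"]+M@[-.1057,0,-.0174])
b=save("scene","s5")[0];a=cv2.imread("pics/s4.png")
out=np.zeros((600,800,3),np.uint8)
for i,im in enumerate((a,b)):out[:,i*400:i*400+400]=cv2.resize(im[210:330,385:465],(400,600),interpolation=2)
cv2.imwrite("pics/c5.png",out)
E
```

```text
12.3 [0.62088243 0.15341673 0.115535  ] [-2.22374998 -0.44737042 -0.06133458] [ 0.01349006  0.33919413 -0.08778249]
sill pt [0.60451358 0.15504492 0.10409604]
```

View pics/c5.png

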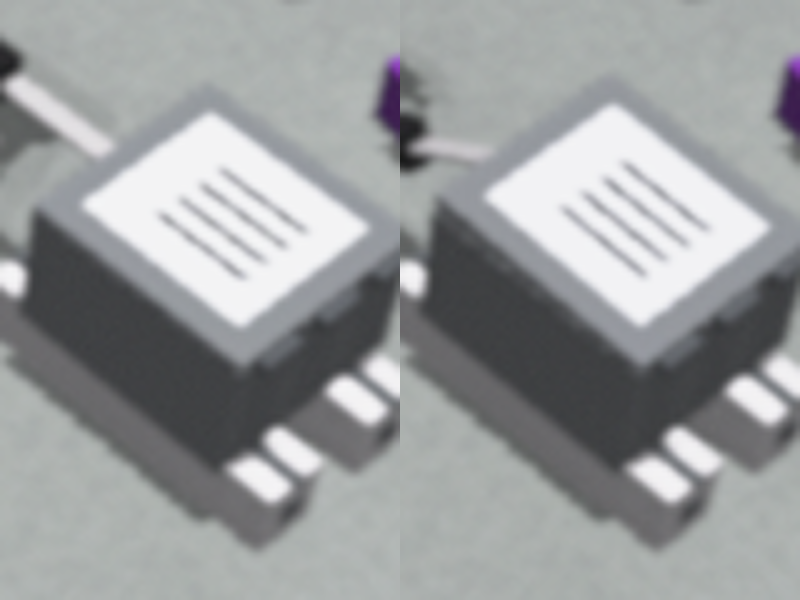

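The cover's front edge has risen: corner from y≈207 (left) to y≈195 (right), about 7 mm, so the catch is just about letting go. Next I'll lift the blade along the cover's arc.

```bash
cat > arc.py <<'E'
import sys
from h import *
# args: a0 a1 p1 rows r1 : arc of blade tip about hinge, pitch ends at p1
yaw=-.1;n=np.array([np.cos(yaw),np.sin(yaw),0]);z=np.array([0,0,1.])
H=np.array([.6063,.1553,.110])+.12*n;B=np.array([-.1257,0,-.0186])
o=get_obs();Rm=R.from_euler("xyz",o["ee_rot"]);M=Rm.as_matrix();tip=o["tool_pos"]+M@B
d=tip-H;r0=np.hypot(d@n,d[2]);print("t",o["time"],"tip s,z,ang,r",(d@n).round(4),tip[2].round(4),np.arctan2(d[2],-d@n).round(3),r0.round(4),"lat",(np.cross(z,n)@(tip-np.array([.6063,.1553,.11]))).round(4),"pitch",o["ee_rot"][1].round(3),"F",o["wrist_force"].round(1),"T",o["wrist_torque"].round(2))
if len(sys.argv)>1:
    a1,p1,N,r1=[float(x) for x in sys.argv[1:5]];N=int(N)
    a0=np.arctan2(d[2],-d@n);p0=o["ee_rot"][1];P,Rc=o["tool_pos"],M
    for i in range(1,N+1):
        f=i/N;a=a0+(a1-a0)*f;r=r0+(r1-r0)*f;p=p0+(p1-p0)*f
        T=H-r*np.cos(a)*n+r*np.sin(a)*z;Rn=R.from_euler("xyz",[np.pi,p,np.pi+yaw]).as_matrix()
        Pn=T-Rn@B;s=Rc.T@(Pn-P)*100;w=R.from_matrix(Rc.T@Rn).as_rotvec();print(*s.round(2),*w.round(3),"tcp z",Pn[2].round(3));P,Rc=Pn,Rn
E
python3 arc.py 0.45 0.5 5 0.1
```

```text
t 12.35 tip s,z,ang,r -0.1049 0.1163 0.06 0.105 lat -0.0003 pitch 0.548 F [-1.7  1.  -2.5] T [ 0.09  0.89 -0.06]
-0.55 0.03 -0.71 -0.0 0.01 0.0 tcp z 0.044
-0.59 0.0 -0.66 0.0 0.01 -0.0 tcp z 0.053
-0.62 0.0 -0.62 -0.0 0.01 0.0 tcp z 0.061
-0.65 -0.0 -0.57 0.0 0.01 -0.0 tcp z 0.069
-0.67 0.0 -0.51 0.0 0.01 -0.0 tcp z 0.077
```

{"method": "step_arm", "body": {
  "increments": "-0.3 0 -0.35 0 0 0; -0.3 0 -0.35 0 0.01 0; -0.3 0 -0.3 0 0 0; -0.3 0 -0.3 0 0.01 0; 0 0 0 0 0 0"
}}

```text
time: 12.85
tool_pos: [0.5262, 0.1623, 0.0508]
ee_rot: [-3.14, 0.524, 3.041]
wrist_force: [-4.9, -0.4, -5.8]
width: 0.0177
```

```bash
python3 arc.py
```

```text
t 12.85 tip s,z,ang,r -0.1009 0.1299 0.194 0.1029 lat -0.0011 pitch 0.524 F [-4.9 -0.4 -5.8] T [ 0.18  1.78 -0.07]
```

{"method": "step_arm", "body": {
  "increments": "-0.6 0 -0.6 0 0.01 0; -0.6 0 -0.6 0 0.01 0; -0.6 0 -0.5 0 0.01 0; 0 0 0 0 0 0"
}}

```text
time: 13.25
tool_pos: [0.5379, 0.1626, 0.0797]
ee_rot: [3.139, 0.506, 3.04]
wrist_force: [-0.4, 0.1, -2.7]
width: 0.018
```

```bash
python3 arc.py 0.9 0.4 7 0.095;  python3 - <<'E'
from h import *
b=save("scene","s6")[0];a=save("top","t6")[0]
out=np.zeros((600,800,3),np.uint8)
out[:,:400]=cv2.resize(a[125:245,225:305],(400,600),interpolation=2);out[:,400:]=cv2.resize(b[210:330,385:465],(400,600),interpolation=2)
cv2.imwrite("pics/c6.png",out)
E
```

```text
t 13.25 tip s,z,ang,r -0.0878 0.1569 0.491 0.0996 lat 0.0002 pitch 0.506 F [-0.4  0.1 -2.7] T [ 0.08  0.66 -0.06]
-0.5 -0.04 -0.44 0.002 0.015 -0.001 tcp z 0.086
-0.51 0.0 -0.41 -0.0 0.015 0.0 tcp z 0.092
-0.52 0.0 -0.39 0.0 0.015 -0.0 tcp z 0.098
-0.52 -0.0 -0.36 -0.0 0.015 0.0 tcp z 0.103
-0.52 0.0 -0.34 -0.0 0.015 -0.0 tcp z 0.109
-0.53 0.0 -0.31 -0.0 0.015 0.0 tcp z 0.114
-0.53 -0.0 -0.28 -0.0 0.015 0.0 tcp z 0.118
```

View pics/c6.png

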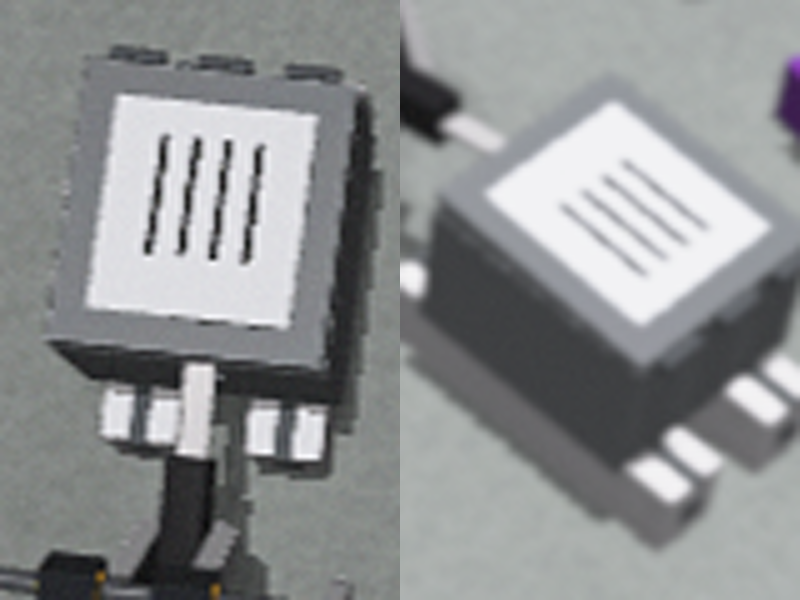

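The cover is still nearly shut: its corner hasn't moved since the last view. The handle has turned in the grip, with the handle's front end at top crop (185,455), so the catch hasn't let go. I'll work out the true tool pose before levering again.

```bash
python3 - <<'E'
from h import *
n=np.array([np.cos(-.1),np.sin(-.1),0]);S=np.array([.6063,.1553,.107])
cm=cam("top");p=np.array([ray(cm,225+185/5,125+457/5,z) for z in(.09,.1,.11)])
print("handle end s",(p-S)@n)
e=ray(cm,225+200/5,125+350/5,.122);print("cover edge s at z.122",(e-S)@n)
o=get_obs();M=R.from_euler("xyz",o["ee_rot"]).as_matrix();G=o["tool_pos"]+M@[0,0,-.0188];print("grip s,z",(G-S)@n,G[2],o["wrist_force"],o["wrist_torque"])
# handle end in scene crop (465,115)->?
cs=cam("scene");print("scene px handle end seen",385+60/5,210+118/5)
q=S-.035*n
for z in(.08,.09,.1,.11):q[2]=z;print(z,proj(cs,q))
for s in(.02,.03,.035,.04):
  q=S-s*n;q[2]=.1;print(s,proj(cs,q))
E
```

```text
handle end s [-0.03555518 -0.03684499 -0.0381348 ]
cover edge s at z.122 0.0037514339124011947
grip s,z -0.07804571735825358 0.0954789137263024 [-0.2235459  -0.82460959 -1.0171453 ] [ 0.09910278  0.31194789 -0.03578916]
scene px handle end seen 397.0 233.6
0.08 [394.22845796 240.83735765]
0.09 [394.64636832 237.83536213]
0.1 [395.06916445 234.79827043]
0.11 [395.49693253 231.72546348]
0.02 [399.91614376 238.48408318]
0.03 [396.67850473 236.02206912]
0.035 [395.06916445 234.79827043]
0.04 [393.46609443 233.57923987]
```

The estimate puts the blade about 40 mm in, resting on the sill at a pitch of only 0.12 rad, with the grip 78 mm outside. At that depth a further 0.3 rad about the sill is enough, so I'll lever from here.

{"method": "step_arm", "body": {
  "increments": "0.06 0 0.36 0 -0.05 0; 0.06 0 0.36 0 -0.05 0; 0.06 0 0.36 0 -0.05 0; 0 0 0 0 0 0"
}}

```text
time: 13.75
tool_pos: [0.5398, 0.1625, 0.0672]
ee_rot: [3.141, 0.655, 3.044]
wrist_force: [-2.4, -0.4, 2.3]
width: 0.0181
```

{"method": "step_arm", "body": {
  "increments": "0.06 0 0.36 0 -0.05 0; 0.06 0 0.36 0 -0.05 0; 0 0 0 0 0 0"
}}

```text
time: 14.05
tool_pos: [0.5426, 0.1619, 0.0597]
ee_rot: [-3.141, 0.751, 3.044]
wrist_force: [-2.6, 0.3, -0.1]
width: 0.0181
```

```bash
python3 arc.py; python3 - <<'E'
from h import *
print(get_obs()["joint_positions"].round(2))
b=save("scene","s7")[0];s4=cv2.imread("pics/s4.png").astype(int);s6=cv2.imread("pics/s6.png").astype(int)
# cover label motion vs shut, by template match of front-right cover corner/label
T=s4.astype(np.uint8)[225:262,386:410]
for nm,im in(("s5",cv2.imread("pics/s5.png")),("s6",s6.astype(np.uint8)),("s7",b)):
    lab=cv2.inRange(im[200:300,380:475],(215,215,215),(255,255,255));c=max(cv2.findContours(lab,0,2)[0],key=cv2.contourArea)
    print(nm,np.round(cv2.boxPoints(cv2.minAreaRect(c))+[380,200],1).tolist())
im=s4.astype(np.uint8);lab=cv2.inRange(im[200:300,380:475],(215,215,215),(255,255,255));c=max(cv2.findContours(lab,0,2)[0],key=cv2.contourArea);print("s4",np.round(cv2.boxPoints(cv2.minAreaRect(c))+[380,200],1).tolist())
E
```

```text
t 14.05 tip s,z,ang,r -0.1049 0.1591 0.438 0.1158 lat 0.0004 pitch 0.751 F [-2.6  0.3 -0.1] T [ 0.11  0.36 -0.06]
[ 0.39 -0.17  2.12 -0.61  0.59 -0.67]
s5 [[402.0, 249.2], [422.3, 224.9], [458.1, 254.7], [437.8, 279.0]]
s6 [[402.2, 248.9], [422.6, 224.8], [457.6, 254.3], [437.2, 278.4]]
s7 [[402.6, 246.5], [424.1, 223.2], [458.2, 254.7], [436.7, 278.0]]
s4 [[401.3, 250.9], [420.5, 226.1], [457.8, 254.9], [438.7, 279.7]]
```

```bash
cat > ang.py <<'E'
from h import *
n=np.array([np.cos(-.1),np.sin(-.1),0]);H=np.array([.6063,.1553,.110])+.12*n;z=np.array([0,0,1.])
def quad(im):
    c=max(cv2.findContours(cv2.inRange(im[120:300,380:475],(205,205,205),(255,255,255)),0,2)[0],key=cv2.contourArea)
    a=cv2.approxPolyDP(cv2.convexHull(c),6,True)[:,0]+[380,120];return np.array(sorted(a.tolist(),key=lambda q:q[0]),float) if len(a)==4 else cv2.boxPoints(cv2.minAreaRect(c))+[380,120]
cm=cam("scene");Q0=quad(cv2.imread("pics/s4.png"))
P=[ray(cm,*q,.115) for q in Q0]
def model(a):
    out=[]
    for p in P:
        d=p-H;s=d@n;l=d-s*n-d[2]*z;out.append(proj(cm,H+l+(s*np.cos(a)+d[2]*np.sin(a))*n+(-s*np.sin(a)+d[2]*np.cos(a))*z))
    return np.array(out)
def angle(im):
    Q=quad(im);best=min(np.arange(-.05,2,.005),key=lambda a:sum(np.min(np.linalg.norm(Q-m,axis=1)) for m in model(a)));return best,sum(np.min(np.linalg.norm(Q-m,axis=1)) for m in model(best))
if __name__=="__main__":
    import sys
    for f in sys.argv[1:]:print(f,angle(cv2.imread(f"pics/{f}.png")))
    import time;nm="m%d"%(get_obs()["time"]*100);im,_=save("scene",nm);print(nm,angle(im),"area",cv2.contourArea(quad(im).astype(np.float32)))
E
python3 ang.py s4 s5 s6 s7
```

```text
s4 (np.float64(-2.7755575615628914e-17), np.float64(2.4641753889539954e-13))
s5 (np.float64(0.06499999999999993), np.float64(2.4933853878874594))
s6 (np.float64(0.06499999999999993), np.float64(3.8110341373466117))
s7 (np.float64(0.1349999999999999), np.float64(3.6188835488469873))
m1410 (np.float64(0.1349999999999999), np.float64(3.6188835488469873)) area 13.0
```

The label tracker puts the cover at about 0.135 rad with the reaction force gone, so the blade has freed it from the catch. I'll update the tip model for the slip in the grip and continue along the arc.

```bash
sed -i 's/B=np.array(\[.*\])/B=np.array([-.1142,0,.0242])/' arc.py; python3 arc.py 0.6 0.7 8 0.09
```

```text
t 14.15 tip s,z,ang,r -0.0833 0.1209 0.13 0.084 lat 0.0004 pitch 0.751 F [ 0.3  0.7 -1.6] T [0.11 0.45 0.01]
-0.36 -0.03 -0.44 0.001 0.006 -0.0 tcp z 0.066
-0.38 0.0 -0.42 0.0 0.006 0.0 tcp z 0.072
-0.4 -0.0 -0.4 -0.0 0.006 -0.0 tcp z 0.078
-0.43 0.0 -0.38 -0.0 0.006 0.0 tcp z 0.083
-0.44 0.0 -0.36 0.0 0.006 -0.0 tcp z 0.089
-0.46 0.0 -0.34 -0.0 0.006 -0.0 tcp z 0.095
-0.48 -0.0 -0.32 -0.0 0.006 0.0 tcp z 0.1
-0.5 0.0 -0.3 0.0 0.006 -0.0 tcp z 0.106
```

{"method": "step_arm", "body": {
  "increments": "-0.37 0 -0.43 0 0.005 0; -0.39 0 -0.41 0 0.005 0; -0.41 0 -0.39 0 0.005 0; 0 0 0 0 0 0"
}}

```text
time: 14.55
tool_pos: [0.5438, 0.1615, 0.0782]
ee_rot: [3.14, 0.737, 3.04]
wrist_force: [-0.4, -0.0, -1.3]
width: 0.0179
```

```bash
python3 arc.py; python3 ang.py
```

```text
t 14.55 tip s,z,ang,r -0.082 0.137 0.318 0.0863 lat -0.0002 pitch 0.737 F [-0.4 -0.  -1.3] T [ 0.08  0.49 -0.03]
m1455 (np.float64(0.32499999999999984), np.float64(1.7543562058443474)) area 15.5
```

{"method": "step_arm", "body": {
  "increments": "-0.43 0 -0.38 0 0.005 0; -0.44 0 -0.36 0 0.005 0; -0.46 0 -0.34 0 0.005 0; -0.48 0 -0.32 0 0.005 0; 0 0 0 0 0 0"
}}

```text
time: 15.1
tool_pos: [0.548, 0.1612, 0.1005]
ee_rot: [3.14, 0.717, 3.041]
wrist_force: [-0.4, -1.4, -1.4]
width: 0.018
```

```bash
python3 arc.py 1.2 0.6 12 0.095; python3 ang.py
```

```text
t 15.1 tip s,z,ang,r -0.0767 0.1574 0.554 0.0901 lat -0.0 pitch 0.717 F [-0.4 -1.4 -1.4] T [ 0.03  0.53 -0.07]
-0.48 -0.01 -0.28 0.001 0.01 -0.001 tcp z 0.106
-0.49 0.0 -0.26 -0.0 0.01 0.0 tcp z 0.111
-0.5 -0.0 -0.24 0.0 0.01 -0.0 tcp z 0.116
-0.51 -0.0 -0.22 -0.0 0.01 0.0 tcp z 0.121
-0.51 0.0 -0.2 -0.0 0.01 -0.0 tcp z 0.126
-0.52 -0.0 -0.18 0.0 0.01 -0.0 tcp z 0.13
-0.52 0.0 -0.16 -0.0 0.01 -0.0 tcp z 0.135
-0.53 0.0 -0.13 0.0 0.01 0.0 tcp z 0.139
-0.53 0.0 -0.11 0.0 0.01 -0.0 tcp z 0.143
-0.53 -0.0 -0.09 -0.0 0.01 0.0 tcp z 0.147
-0.53 -0.0 -0.07 -0.0 0.01 0.0 tcp z 0.151
-0.53 -0.0 -0.04 0.0 0.01 -0.0 tcp z 0.154
m1510 (np.float64(0.5599999999999996), np.float64(3.5849829844674597)) area 12.5
```

The cover is following, with the estimate (0.56) matching the model (0.55). I'll continue.

{"method": "step_arm", "body": {
  "increments": "-0.48 0 -0.28 0 0.01 0; -0.49 0 -0.26 0 0.01 0; -0.5 0 -0.24 0 0.01 0; -0.51 0 -0.22 0 0.01 0; -0.51 0 -0.2 0 0.01 0"
}}

```text
time: 15.65
tool_pos: [0.5585, 0.1598, 0.1242]
ee_rot: [3.142, 0.664, 3.042]
wrist_force: [-0.6, -0.8, -2.9]
width: 0.0177
```

{"method": "step_arm", "body": {
  "increments": "-0.52 0 -0.18 0 0.01 0; -0.52 0 -0.16 0 0.01 0; -0.53 0 -0.13 0 0.01 0; -0.53 0 -0.11 0 0.01 0; -0.53 0 -0.09 0 0.01 0"
}}

```text
time: 16.15
tool_pos: [0.5755, 0.1581, 0.1454]
ee_rot: [3.141, 0.614, 3.042]
wrist_force: [-1.2, -0.6, -2.8]
width: 0.0176
```

{"method": "step_arm", "body": {
  "increments": "-0.53 0 -0.07 0 0.01 0; -0.53 0 -0.04 0 0.01 0; 0 0 0 0 0 0"
}}

```text
time: 16.45
tool_pos: [0.5847, 0.1574, 0.1536]
ee_rot: [3.141, 0.597, 3.041]
wrist_force: [0.5, 0.1, 0.0]
width: 0.0182
```

```bash
python3 arc.py 1.82 0.5 12 0.095; python3 ang.py; python3 -c "
from h import *
print(get_obs()['joint_positions'].round(2))"
```

```text
t 16.45 tip s,z,ang,r -0.0337 0.1978 1.205 0.0941 lat -0.0001 pitch 0.597 F [0.5 0.1 0. ] T [ 0.09  0.37 -0.  ]
-0.49 0.01 0.02 0.001 0.008 -0.001 tcp z 0.156
-0.48 0.0 0.04 -0.0 0.008 -0.0 tcp z 0.158
-0.48 -0.0 0.06 0.0 0.008 0.0 tcp z 0.161
-0.47 0.0 0.08 0.0 0.008 -0.0 tcp z 0.162
-0.46 -0.0 0.1 -0.0 0.008 -0.0 tcp z 0.164
-0.45 0.0 0.12 -0.0 0.008 -0.0 tcp z 0.165
-0.45 -0.0 0.14 0.0 0.008 0.0 tcp z 0.167
-0.44 0.0 0.16 0.0 0.008 0.0 tcp z 0.167
-0.42 -0.0 0.18 -0.0 0.008 -0.0 tcp z 0.168
-0.41 0.0 0.19 0.0 0.008 0.0 tcp z 0.169
-0.4 -0.0 0.21 -0.0 0.008 -0.0 tcp z 0.169
-0.39 -0.0 0.23 0.0 0.008 -0.0 tcp z 0.169
m1645 (np.float64(0.9749999999999994), np.float64(177.88047328620533)) area 150.0
[ 0.29 -0.14  1.82 -0.27  0.92 -1.07]
```

{"method": "step_arm", "body": {
  "increments": "-0.49 0 0.02 0 0.008 0; -0.48 0 0.04 0 0.008 0; -0.48 0 0.06 0 0.008 0; -0.47 0 0.08 0 0.008 0; -0.46 0 0.1 0 0.008 0"
}}

```text
time: 17.0
tool_pos: [0.6051, 0.1552, 0.1627]
ee_rot: [3.141, 0.555, 3.042]
wrist_force: [-0.8, 0.4, -1.6]
width: 0.0176
```

{"method": "step_arm", "body": {
  "increments": "-0.45 0 0.12 0 0.008 0; -0.45 0 0.14 0 0.008 0; -0.44 0 0.16 0 0.008 0; -0.42 0 0.18 0 0.008 0; 0 0 0 0 0 0"
}}

```text
time: 17.5
tool_pos: [0.6237, 0.1533, 0.1669]
ee_rot: [3.141, 0.524, 3.041]
wrist_force: [0.1, 0.5, -0.6]
width: 0.0177
```

{"method": "step_arm", "body": {
  "increments": "-0.41 0 0.19 0 0.008 0; -0.4 0 0.21 0 0.008 0; -0.39 0 0.23 0 0.008 0; 0 0 0 0 0 0"
}}

```text
time: 17.9
tool_pos: [0.6371, 0.1519, 0.167]
ee_rot: [3.141, 0.499, 3.041]
wrist_force: [0.1, 0.0, -1.6]
width: 0.018
```

```bash
python3 arc.py; python3 - <<'E'
from h import *
b=save("scene","s8")[0];a=save("top","t8")[0]
out=np.zeros((600,800,3),np.uint8)
out[:,:400]=cv2.resize(a[85:235,215:315],(400,600),interpolation=2);out[:,400:]=cv2.resize(b[170:320,375:475],(400,600),interpolation=2)
cv2.imwrite("pics/c8.png",out)
E
```

```text
t 17.9 tip s,z,ang,r 0.0228 0.2004 1.818 0.0933 lat -0.0003 pitch 0.499 F [ 0.1  0.  -1.6] T [ 0.09  0.32 -0.04]
```

{"method": "step_arm", "body": {
  "increments": "-0.25 0 0.13 0 0 0; -0.25 0 0.13 0 0 0; 0 0 0 0 0 0"
}}

```text
time: 18.3
tool_pos: [0.6419, 0.1515, 0.1667]
ee_rot: [-3.142, 0.499, 3.042]
wrist_force: [-0.6, -0.7, -1.7]
width: 0.0176
```

{"method": "step_arm", "body": {
  "increments": "-0.2 0 0.11 0 0 0; -0.2 0 0.11 0 0 0; 0 0 0 0 0 0"
}}

```text
time: 18.6
tool_pos: [0.6466, 0.151, 0.167]
ee_rot: [3.141, 0.499, 3.042]
wrist_force: [-0.0, -0.1, -1.2]
width: 0.0178
```

```bash
python3 arc.py; python3 - <<'E'
from h import *
b=save("scene","s9")[0];a=save("top","t9")[0]
n=np.array([np.cos(-.1),np.sin(-.1),0]);l=np.array([-n[1],n[0],0]);H=np.array([.6063,.1603,.110])+.12*n-.0005*l
for al in(1.57,1.7,1.85,1.95):
  e=H-.12*np.cos(al)*n+[0,0,.12*np.sin(al)]
  print(al,[ (proj(cam(c),e+k*l)-([215,85] if c=="top" else [375,170])).round(1)*4+([0,0] if c=="top" else [400,0]) for c in("top","scene") for k in(-.056,.056)])
out=np.zeros((600,800,3),np.uint8)
out[:,:400]=cv2.resize(a[85:235,215:315],(400,600),interpolation=2);out[:,400:]=cv2.resize(b[170:320,375:475],(400,600),interpolation=2)
cv2.imwrite("pics/c9.png",out)
E
```

```text
t 18.6 tip s,z,ang,r 0.0324 0.2004 1.915 0.0961 lat -0.0002 pitch 0.499 F [-0.  -0.1 -1.2] T [ 0.03  0.33 -0.01]
1.57 [array([300.8, 147.2]), array([ 51.2, 121.6]), array([665.2, 301.6]), array([814.8, 192. ])]
1.7 [array([305.2, 114. ]), array([56.4, 88.8]), array([690. , 321.6]), array([839.6, 210. ])]
1.85 [array([310.8,  79.2]), array([63.6, 54. ]), array([717.2, 347.6]), array([866.4, 234.4])]
1.95 [array([314.8,  58. ]), array([69.2, 33.2]), array([734.8, 366.8]), array([883.6, 252.8])]
```

{"method": "step_arm", "body": {
  "increments": "1.8 0 -1 0 0 0; 3.5 0 -1.9 0 0 0; 3.5 0 -1.9 0 0 0; 3.5 0 -1.9 0 0.07 0; 3.3 0 -1.6 0 0.07 0"
}}

```text
time: 19.2
tool_pos: [0.4684, 0.1689, 0.1679]
ee_rot: [3.141, 0.357, 3.043]
wrist_force: [-0.5, -0.1, -1.5]
width: 0.0177
```

{"method": "step_arm", "body": {
  "increments": "0 -4 0 0 0 0; 0 -4 0 0 0 0; 0 -4 0 0 0 0; 0 -4 0 0 0 0; 0 -4 0 0 0 0"
}}

```text
time: 19.7
tool_pos: [0.4506, -0.0318, 0.1687]
ee_rot: [-3.141, 0.362, 3.043]
wrist_force: [1.3, 0.5, -0.5]
width: 0.0178
```

{"method": "step_arm", "body": {
  "increments": "0 -4 0 0 0 0; 0 -4 0 0 0 0; 0 -4 0 0 0 0; 0 0 0 0 0 0; 0 0 0 0 0 0"
}}

```text
time: 20.2
tool_pos: [0.4384, -0.1509, 0.168]
ee_rot: [-3.142, 0.36, 3.039]
wrist_force: [0.2, -0.3, -0.3]
width: 0.0177
```

```bash
python3 - <<'E'
from h import *
o=get_obs();print(o["time"],o["tool_pos"],o["ee_rot"],o["width"])
M=R.from_euler("xyz",o["ee_rot"]).as_matrix();G=o["tool_pos"]+M@[0,0,-.0188]
w=save("wrist","w10")[0];b=save("scene","s10")[0];a=save("top","t10")[0]
u,v=proj(cam("scene"),G+[.05,0,0]).astype(int);u2,v2=proj(cam("top"),G+[.05,0,0]).astype(int);print(G,u-50,v-38,u2-40,v2-56)
out=np.zeros((600,800,3),np.uint8)
def put(x,y,im,w,h):out[y:y+h,x:x+w]=cv2.resize(im,(w,h),interpolation=2)
put(0,0,a[85:235,215:315],200,300);put(200,0,b[170:320,375:475],200,300)
put(400,0,b[v-38:v+37,u-50:u+50],400,300)
put(0,300,a[v2-56:v2+56,u2-40:u2+40],214,300);put(220,300,w,400,300)
cv2.imwrite("pics/c10.png",out)
E
```

```text
20.2 [ 0.43844381 -0.15088949  0.16801295] [-3.14153319  0.35962791  3.03877581] 0.01772749264670878
[ 0.43186266 -0.15020931  0.18561027] 214 228 383 203
```

View pics/c10.png

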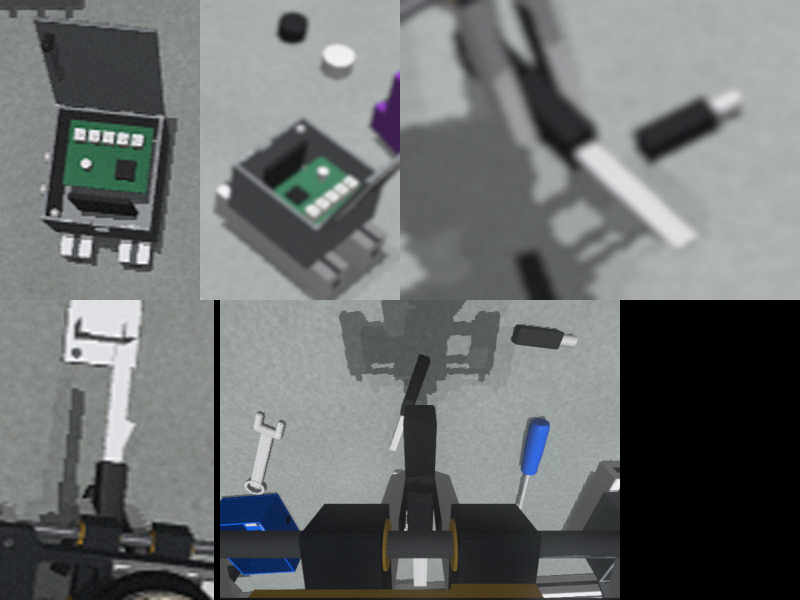

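The open cover in the top panel has its edge from (37,20) to (158,33), which matches my projection for about 1.92 rad. The tool is still held straight in yaw. In the scene panel the blade root is at about (585,150) and the tip at (683,240). From these I'll fit the tool's pitch and position in the grip.

```bash
python3 - <<'E'
from h import *
from scipy.optimize import least_squares
o=get_obs();M=R.from_euler("xyz",o["ee_rot"]).as_matrix();G=o["tool_pos"]+M@[0,0,-.0188]
cs,ct=cam("scene"),cam("top")
n=np.array([np.cos(-.102),np.sin(-.102),0])
def pts(x):
    d=np.cos(x[0])*n+[0,0,np.sin(x[0])];up=-np.sin(x[0])*n+[0,0,np.cos(x[0])];c=G+x[2]*up
    return c+(x[1]-.08)*d,c+x[1]*d
def f(x):
    r,t=pts(x)
    return np.r_[proj(cs,r)-[260.3,265.5]-x[3:5],proj(cs,t)-[284.8,288]-x[3:5],proj(ct,r)-[425.2,263.4],(proj(ct,t)-[427.8,219.8])*.7,(x[2])*500,x[3:5]]
s=least_squares(f,[0,.122,0,0,0]);print(s.x.round(4),s.fun.round(2))
E
```

```text
[ 0.0307  0.122  -0.0006  0.5037 -0.3505] [-0.27 -0.77  0.78  0.42 -0.35  0.19  1.16  0.02 -0.31  0.5  -0.35]
```

```bash
cat > go.py <<'E'
import sys
from h import *
o=get_obs();M=R.from_euler("xyz",o["ee_rot"]).as_matrix()
x,y,z=map(float,sys.argv[1:4])
print("t",o["time"],o["tool_pos"].round(4),o["ee_rot"].round(3),"F",o["wrist_force"].round(1),"w",o["width"].round(4))
print("cm",(M.T@(np.array([x,y,z])-o["tool_pos"])*100).round(2),"per world z cm up",(M.T@[0,0,1]).round(3))
E
python3 go.py .6413 -.1814 .12
```

```text
Traceback (most recent call last):
  File "go.py", line 5, in <module>
    print("t",o["time"],o["tool_pos"].round(4),o["ee_rot"].round(3),"F",o["wrist_force"].round(1),"w",o["width"].round(4))
                                                                                                      ^^^^^^^^^^^^^^^^
AttributeError: 'float' object has no attribute 'round'
```

```bash
sed -i 's/o\["width"\].round(4)/round(o["width"],4)/' go.py; python3 go.py .6413 -.1814 .12
```

```text
t 20.35 [ 0.4389 -0.1486  0.1678] [3.142 0.359 3.044] F [ 0.4  0.8 -0.6] w 0.0177
cm [-17.48  -1.29  11.68] per world z cm up [-0.352  0.    -0.936]
```

{"method": "step_arm", "body": {
  "increments": "-2.9 -0.21 1.95 0 0.01 0; -2.9 -0.21 1.95 0 0 0; -2.9 -0.21 1.95 0 0 0; -2.9 -0.21 1.95 0 0 0; -2.9 -0.21 1.95 0 0 0"
}}

```text
time: 20.85
tool_pos: [0.6084, -0.1747, 0.1257]
ee_rot: [3.142, 0.349, 3.046]
wrist_force: [-0.1, -0.2, -0.5]
width: 0.0179
```

{"method": "step_arm", "body": {
  "increments": "-2.9 -0.21 1.9 0 0 0; 0 0 0 0 0 0; 0 0 0 0 0 0; 0 0 0 0 0 0"
}}

```text
time: 21.25
tool_pos: [0.6395, -0.1812, 0.1186]
ee_rot: [-3.142, 0.349, 3.044]
wrist_force: [-0.6, 0.3, 0.1]
width: 0.0173
```

```bash
python3 go.py .6413 -.1814 .035
```

```text
t 21.25 [ 0.6395 -0.1812  0.1186] [-3.142  0.349  3.044] F [-0.6  0.3  0.1] w 0.0173
cm [ 2.69 -0.    7.91] per world z cm up [-0.342 -0.    -0.94 ]
```

{"method": "step_arm", "body": {
  "increments": "0.67 0 1.98 0 0 0; 0.67 0 1.98 0 0 0; 0.67 0 1.98 0 0 0; 0.67 0 1.98 0 0 0; 0 0 0 0 0 0"
}}

```text
time: 21.75
tool_pos: [0.6385, -0.1813, 0.0315]
ee_rot: [3.14, 0.343, 3.041]
wrist_force: [-1.1, 0.2, -2.0]
width: 0.0181
```

{"method": "step_arm", "body": {
  "increments": "0.1 0 0.28 0 0 0; 0.1 0 0.28 0 0 0; 0.1 0 0.28 0 0 0; 0 0 0 0 0 0"
}}

```text
time: 22.15
tool_pos: [0.6419, -0.1828, 0.0261]
ee_rot: [-3.141, 0.35, 3.042]
wrist_force: [-0.7, 0.7, -1.2]
width: 0.0174
```

```bash
python3 go.py .6413 -.1814 .0223; python3 -c "
from h import *
print(get_obs()['wrist_torque'].round(2))"
```

```text
t 22.15 [ 0.6419 -0.1828  0.0261] [-3.141  0.35   3.042] F [-0.7  0.7 -1.2] w 0.0174
cm [0.2  0.14 0.34] per world z cm up [-0.343 -0.    -0.939]
[ 0.02  0.25 -0.01]
```

{"method": "step_arm", "body": {
  "increments": "0.1 0.12 0.12 0 0 0; 0.06 0 0.12 0 0 0; 0.06 0 0.12 0 0 0; 0 0 0 0 0 0"
}}

```text
time: 22.55
tool_pos: [0.642, -0.1818, 0.0242]
ee_rot: [-3.141, 0.352, 3.042]
wrist_force: [-4.4, 1.4, 7.8]
width: 0.0175
```

```bash
python3 go.py .6413 -.1814 .0223; python3 -c "
from h import *
print(get_obs()['wrist_torque'].round(2))"
```

```text
t 22.55 [ 0.642  -0.1818  0.0242] [-3.141  0.352  3.042] F [-4.4  1.4  7.8] w 0.0175
cm [0.14 0.04 0.15] per world z cm up [-0.345 -0.001 -0.939]
[ 0.21  0.7  -0.  ]
```

Contact at 8 N with the grip about 2 mm above seated height, so the rear saddle is carrying a small tilt. I'll press gently 1.5 mm further so it levels, then release.

{"method": "step_arm", "body": {
  "increments": "0.05 0 0.14 0 0 0; 0 0 0 0 0 0; 0 0 0 0 0 0"
}}

```text
time: 22.85
tool_pos: [0.6421, -0.1818, 0.0241]
ee_rot: [-3.141, 0.353, 3.043]
wrist_force: [-8.9, 1.7, 13.8]
width: 0.0179
```

{"method": "step_arm", "body": {
  "increments": "0 0 0 0 0 0; 0 0 0 0 0 0; 0 0 0 0 0 0; 0 0 0 0 0 0; 0 0 0 0 0 0",
  "claw": -0.3
}}

```text
time: 23.35
tool_pos: [0.6408, -0.1814, 0.0194]
ee_rot: [3.141, 0.348, 3.042]
wrist_force: [0.9, 0.7, -0.1]
width: 0.0545
```

{"method": "step_arm", "body": {
  "increments": "0 0 0 0 0 0; 0 0 0 0 0 0; 0 0 0 0 0 0; 0 0 0 0 0 0; 0 0 0 0 0 0"
}}

```text
time: 23.85
tool_pos: [0.641, -0.1815, 0.02]
ee_rot: [3.142, 0.349, 3.042]
wrist_force: [0.7, 0.6, -0.2]
width: 0.0609
```

{"method": "step_arm", "body": {
  "increments": "-0.3 0 -0.95 0 0 0; -0.7 0 -1.9 0 0 0; -1 0 -2.8 0 0 0; -1 0 -2.8 0 0 0; -1 0 -2.8 0 0 0"
}}

```text
time: 24.35
tool_pos: [0.6401, -0.1814, 0.1415]
ee_rot: [-3.141, 0.35, 3.042]
wrist_force: [1.2, -0.5, 0.2]
width: 0.0612
```

```bash
python3 go.py .6413 -.1814 .2
```

```text
t 24.35 [ 0.6401 -0.1814  0.1415] [-3.141  0.35   3.042] F [ 1.2 -0.5  0.2] w 0.0612
cm [-2.12  0.01 -5.46] per world z cm up [-0.343 -0.    -0.939]
```

{"method": "step_arm", "body": {
  "increments": "1 0 -4 0 0 0; 1 0 -4 0 0 0; 4 0 -1.5 0 0.08 0; 4 0 -1 0 0.08 0; 4 0 -0.5 0 0.09 0"
}}

```text
time: 24.85
tool_pos: [0.4692, -0.1644, 0.2069]
ee_rot: [-3.14, 0.099, 3.041]
wrist_force: [0.4, -0.3, -0.1]
width: 0.0611
```

{"method": "step_arm", "body": {
  "increments": "3 3 0 0 0.09 0; 3 3 0 0 0 0; 3 3 0 0 0 0; 3 3 0 0 0 0; 0 0 0 0 0 0"
}}

```text
time: 25.35
tool_pos: [0.3613, -0.0305, 0.202]
ee_rot: [3.141, 0.012, 3.046]
wrist_force: [-0.3, -0.4, 0.2]
width: 0.0612
```

```bash
python3 - <<'E'
from h import *
print(get_obs()["time"],get_obs()["tool_pos"])
b=save("scene","s12")[0];a=save("top","t12")[0]
def m(im,roi,lo,hi):
    x,y,w,h=roi;k=cv2.inRange(im[y:y+h,x:x+w],(lo,)*3,(hi,)*3);c=max(cv2.findContours(k,0,2)[0],key=cv2.contourArea)
    r=cv2.minAreaRect(c);return np.round([r[0][0]+x,r[0][1]+y,*r[1],r[2]],1)
for t,roi,ims in(("top",(400,120,50,120),(cv2.imread("pics/top0.png"),a)),("scene",(270,330,100,90),(cv2.imread("pics/scene0.png"),b))):
    for im in ims:print(t,"handle",m(im,roi,0,60),"blade",m(im,(roi[0],roi[1],roi[2],50) if t=="top" else (322,372,40,45),185,255))
    d=cv2.absdiff(*ims)[roi[1]:roi[1]+roi[3],roi[0]:roi[0]+roi[2]].max(2);print("diff mean,max",d.mean(),d.max(),(d>60).sum())
# bystanders / whole scene
d=cv2.absdiff(cv2.imread("pics/scene0.png"),b).max(2)
n,l,s,c=cv2.connectedComponentsWithStats((d>50).astype(np.uint8));print([(q[:5].tolist()) for q in s[1:] if q[4]>25])
E
```

```text
25.35 [ 0.36133632 -0.03050061  0.20199196]
top handle [426.1 194.6  47.3  19.8  85. ] blade [429.6 153.1   4.   32.4   5.7]
top handle [424.8 195.2  11.   46.4   3.5] blade [428.9 153.1   4.8  32.3   5.5]
diff mean,max 14.812 177 140
scene handle [308.3 360.7  46.8   9.9  46.1] blade [341.3 389.7  39.5  11.1  47.5]
scene handle [308.  359.5  46.    9.2  45. ] blade [341.1 389.   39.6  10.8  46.2]
diff mean,max 13.106555555555556 103 21
[[127, 0, 35, 111, 947], [142, 0, 13, 47, 196], [213, 0, 25, 26, 521], [240, 0, 49, 39, 416], [370, 0, 31, 16, 226], [191, 3, 16, 13, 111], [178, 6, 13, 9, 61], [246, 6, 8, 11, 45], [234, 14, 44, 39, 1171], [189, 17, 117, 266, 10174], [207, 18, 9, 12, 63], [346, 18, 74, 65, 1317], [164, 24, 31, 83, 727], [395, 51, 5, 24, 67], [266, 52, 10, 12, 48], [132, 55, 9, 6, 36], [250, 63, 9, 7, 29], [367, 118, 30, 13, 167], [329, 124, 72, 28, 926], [150, 132, 10, 13, 49], [131, 138, 29, 38, 672], [173, 146, 20, 4, 47], [263, 157, 10, 7, 38], [274, 165, 10, 30, 223], [161, 166, 44, 15, 214], [145, 188, 5, 9, 29], [172, 199, 32, 11, 204], [396, 231, 65, 46, 1509], [473, 232, 24, 19, 127], [451, 282, 17, 13, 111], [432, 296, 36, 25, 229]]
```

```bash
python3 -c "
from bench import *
print(close_job())"
```

```text
the job is handed in; nothing more can be done
None
```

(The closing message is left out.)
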